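# Release the spring catch and push the measuring shuttle home

## Robot

A 6-joint arm with a two-finger parallel gripper is mounted at the origin on the work surface. World frame = base frame: x ahead of the robot, y to its left, z up, the work surface at z = 0. Lengths are in m, angles in rad, forces in N, time in s.
With the tool pointing down it reaches from about 0.3 to 0.85 m from the base axis. Payload 4.2 kg.
Tool frame: the origin (TCP) lies between the finger pads; the fingertips stand arm.tip_reach ahead of it and the grasp point (between the pads) lies 2 mm behind it (arm.tip_reach is the distance from the TCP to the fingertips, in m); z points along the fingers, y is the line along which they close (so a half turn about z gives the same grasp; the last joint's range is limited). The gripper opens to 91 mm and grips with 3 to 60 N. Pads are 32 mm wide; open, the fingers measure 118 mm over their backs; the gripper's body (76 mm by 178 mm) begins 60 mm behind the grasp point.
Start: joints at [1.226, 0.32, 1.565, -0, 1.257, -0.02], TCP at [0.183, 0.545, 0.195] pointing down, gripper open.
Joint ranges: [-3.11, 3.11], [-0.84, 2.01], [0.21, 2.61], [-1.34, 4.49], [0.05, 2.63], [-2.56, 2.56]. Speed limits (rad/s): [2.57, 2.57, 3.14, 3.14, 3.14, 3.14].

## Interface

Orientations are given as a rotation vector (axis times angle).
In Python, from station import arm, snapshot, camera_model, workorder gives the robot as it stands. The module is installed in compiled form; this text tells all that it offers.
- The arm moves only by the tool jog_arm, never from a script. Its argument "plan" is a list of rows, each an object with "hand": the gripper's target within -1 to 1 (fully open at 1, half-way at 0, shut at -1); "offset": the shift along the world's x, y, z in units of 40 mm (1.0 is 40 mm), a list of three; "twist": the turn, a rotation vector about the world's x, y, z in units of 5 degrees (1.0 is 5 degrees), a list of three. A call has exactly 10 rows; each row shifts and turns the commanded pose from where the row before left it; what a row does not reach is not made up. A row lasts 1/10 s, in which the tool goes at most 50 mm and 8.59 degrees, less where a joint would pass 70% of its speed; a pose out of reach is approached as far as the arm can. A call is refused whole if a number of a shift passes 1 or a number of a turn 1, either way. A call with a gripper value outside its range is refused whole. The fingers move at their own pace and stop on an object; "newtons" is the grip in N (left out, the last holds). Time passes only in rows, so rows that do not move let the fingers close, or fill a call up. It gives the time, the measured TCP pose, the force, the opening and the grip force at its end, in the units of the state.
- arm.observe(): the state, without advancing time (a new reading comes with each control period).
- snapshot(name): name is "scene" or "top" or "wrist"; returns the picture (420x560x3 uint8, blue, green, red); there is no depth.
- camera_model(name): a dict with "intrinsics" (3x3 intrinsics, pixels), "extrinsics" (4x4, takes a point from world to camera coordinates). Camera axes: x right, y up, looking along -z (the intrinsics and any distortion apply to the point x, -y, -z); pixel columns grow to the right and rows downward; lengths in m; the calibration is good to about 2 mm. A picture is of the moment at which its call begins: read the wrist's pose just before it. camera_model takes no time and is no camera call; for the wrist camera it gives the pose at the moment of the call.
- workorder.hand_in(): hands the job in; it is judged then, once.
The state is a dict: "clock": time; "qpos": joint angles; "qd": joint speeds; "joint_efforts": joint torques, N m; "tool_pos": TCP position; "eef_rot": TCP orientation; "force": force on the tool from outside, world axes, zero at the start; "torque": the same for the moment, N m; "opening": finger opening in m; "grasp_force": force on a finger pad.
Only numpy, scipy, OpenCV 4.12 (cv2) and the standard library are available. Lean on these libraries where they do the work, as an engineer would, in place of code of your own. Each camera call takes 0.05 s, during which the arm holds its last target. There are 200 camera calls.

## Task

Bring the sleeve up to the sensor: press the spring catch of the checking fixture down with the fingertips and keep it down while pushing the shuttle by its tab over the catch, then push on until the shuttle is fully home against the far stop and the catch, let go, has sprung up behind it. Only press and push, never grip or lift anything; do not touch the sleeve standing on the shuttle, and leave the other things on the bench where they are.

Things in the scene. Friction and masses are not known exactly. Their poses are not given: they have to be found in the camera images.
- fixture: Checking fixture fixed to the bench: black base plate 280 (x) x 210 (y) x 16 mm. Origin: centre of its underside, on the bench. +x: the way the shuttle is pushed home; +z up. The guide runs along x at y = +32 mm. The grey sensor head (114 mm high) stands on the +y side near the +x end; the catch and the push tab are on the -y side, with free room above them.
- shuttle (a joint): Shuttle position along fixture +x (m): 0 back, 0.107 home on the far stop. A plate 120 x 90 mm on rails, 34 to 44 mm above the bench, with a 60 mm keeper strip on its -y edge. Starts at 0. At 0.030 the keeper is blocked by the raised catch's tooth; with the catch down it passes over; beyond 0.104 it has left the tooth. Slides with 2 N, stays where left.
- tab (a point): Centre of the rear face (looking to fixture -x, the face to push) of the shuttle's push tab: an upright plate 8 mm thick, 44 mm wide (y), from 38 to 66 mm above the bench (this point 52). Axes as the fixture's; moves with the shuttle. With the shuttle against the raised catch the face is 12 mm to +x of the thumb plate's middle, so a finger behind it can press and push at once.
- catch (a joint): How far the spring catch is pressed (m): 0 up, 0.011 fully down; 3.3 N to start, 9.4 N fully down; springs up when let go. Its tooth (14 mm long, at fixture x = 10, y = -21.5 mm, top 42 mm above the bench when up) lets the keeper pass when pressed more than 8 mm. The keeper over the tooth then holds it down until it has passed; the catch springs up behind it.
- thumb (a point): Centre of the top of the catch's ribbed steel thumb plate, 60 mm (fixture x) x 46 mm (y), the place to press. 33 mm above the bench when up, 22 mm fully down; moves straight down. Axes as the fixture's. The base around it is 16 mm above the bench.
- sleeve: Finished aluminium sleeve, outside diameter 60, height 40 mm, standing loose over a spigot in the middle of the shuttle; its foot (origin) 48 mm above the bench, its top 88 mm. Rides along; not to be touched.
- next_sleeve: Same kind of sleeve standing on the bench beside the fixture; origin at the middle of its foot. Leave alone.
- wash_bottle: Green bottle, diameter 60, height 140 mm, on the bench; origin at the middle of its foot. Leave alone.
- gauge_box: Wooden gauge block box 132 x 92 x 41 mm on the bench; origin at the middle of its underside. Leave alone.
- setting_ring: Steel setting ring, diameter 68, hole 44, height 18 mm, lying on the bench; origin at the middle of its underside. Leave alone.

How it is judged:
By the outcome, as a careful person would: the job done as asked, in the order asked, and still so for the second after the job is handed in, with the robot touching nothing.
It also fails if it takes over 40 s, if anything falls off the work surface, if the arm or the gripper's body presses on something with over 40 N, if the wrist force passes 120 N, or if a joint passes its speed limit or range.

## Working session

There is one attempt and no reset: what is moved stays moved. The work goes in short steps, Python scripts to look and compute and a tool call to move; the robot and the scene stay as the last step left them, time stands still between calls to the robot, and variables do not carry over. Pictures are saved under pics/ and viewed, at most 10 in all, crops included, and the job is handed in when it is done.

Besides the shell and the picture viewer there is one more tool, called as name([rows], argument=value, ...), one row to a line, values as JSON. jog_arm: Moves the arm, as the interface text tells. Its arguments: {"type":"object","properties":{"plan":{"type":"array","items":{"type":"object","properties":{"hand":{"type":"number"},"offset":{"type":"array","items":{"type":"number"}},"twist":{"type":"array","items":{"type":"number"}}}}},"newtons":{"type":"number"}},"required":["plan"]}

```bash
mkdir -p pics
python3 - <<'E'
from station import *
import cv2,numpy as np
for n in ("scene","top"):
    cv2.imwrite(f"pics/{n}0.png",snapshot(n))
    m=camera_model(n);print(n,np.round(m["intrinsics"],1).tolist(),np.round(m["extrinsics"],3).tolist(),[k for k in m])
s=arm.observe();print(arm.tip_reach,s)
E
```

```text
scene [[515.3, 0.0, 278.3], [0.0, 515.3, 213.9], [0.0, 0.0, 1.0]] [[0.841, 0.54, 0.006, -0.525], [-0.448, 0.691, 0.568, 0.186], [0.303, -0.48, 0.823, -1.299], [0.0, 0.0, 0.0, 1.0]] ['intrinsics', 'extrinsics']
top [[398.2, 0.0, 272.8], [0.0, 398.2, 207.3], [0.0, 0.0, 1.0]] [[-0.022, -1.0, 0.001, 0.077], [0.994, -0.022, 0.106, -0.582], [-0.106, 0.003, 0.994, -0.91], [0.0, 0.0, 0.0, 1.0]] ['intrinsics', 'extrinsics']
0.017 {'clock': 0.1, 'qpos': array([ 1.22599231e+00,  3.20189994e-01,  1.56554546e+00,  6.47344739e-06,
        1.25740057e+00, -1.99965484e-02]), 'qd': array([-4.08878106e-04, -1.11175738e-03, -2.60113171e-03, -4.90428037e-05,
       -6.90643900e-05, -9.78017538e-05]), 'joint_efforts': array([ 9.65969703e-04, -4.13336420e+01, -2.32510185e+01,  7.30202277e-02,
        4.21936065e-02, -7.80022174e-05]), 'tool_pos': array([0.18333046, 0.54448362, 0.19443069]), 'eef_rot': array([-5.07923263e-01, -3.09997028e+00,  2.38213410e-03]), 'force': array([-0.3631261 ,  0.24016498, -0.46781988]), 'torque': array([-0.00609239, -0.04148846,  0.04094618]), 'grasp_force': 0.0, 'opening': 0.09131303917894487}
```

View pics/scene0.png

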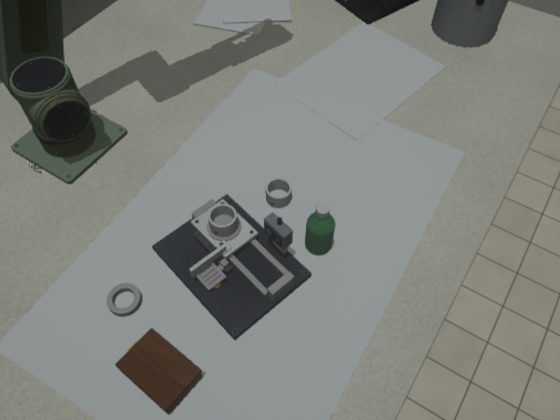

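View pics/top0.png

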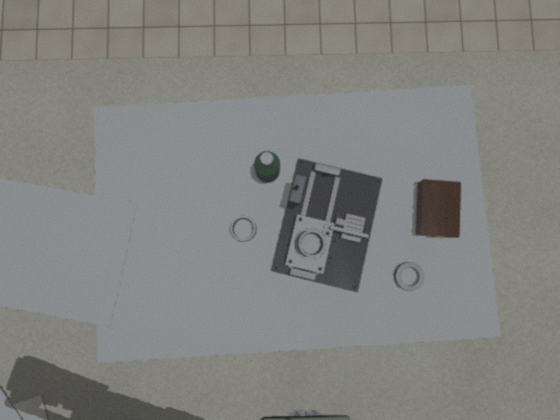

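The pictures show the fixture's black plate with top-view corners near (299,158), (382,178), (357,291) and (272,271). The shuttle with its sleeve is at (310,243), and the thumb plate and tab are near (352,224) and (350,233). In the scene view the tab and thumb are at (210,262) and (212,275).

```bash
cat > h.py <<'E'
from station import *
import cv2,numpy as np
def ray(m,uv,z):
    K,E=np.array(m["intrinsics"]),np.array(m["extrinsics"])
    d=np.linalg.inv(K)@[uv[0],uv[1],1.]; d=E[:3,:3].T@(d*[1,-1,-1]); c=-E[:3,:3].T@E[:3,3]
    return c+d*(z-c[2])/d[2]
def proj(m,p):
    K,E=np.array(m["intrinsics"]),np.array(m["extrinsics"])
    q=K@((E[:3,:3]@p+E[:3,3])*[1,-1,-1]); return q[:2]/q[2]
E
python3 - <<'E'
from h import *
m=camera_model("top");im=cv2.imread("pics/top0.png");g=im.max(2)
roi=np.zeros_like(g);roi[145:300,262:395]=1
mask=((g<75)*roi).astype(np.uint8)
mask[:,:][cv2.inRange(im,(0,0,0),(255,255,255))==0]=0
mask=cv2.morphologyEx(mask,cv2.MORPH_OPEN,np.ones((5,5)))
n,l,st,c=cv2.connectedComponentsWithStats(mask);print(st[1:].tolist())
k=1+np.argmax(st[1:,4]);cs,_=cv2.findContours((l==k).astype(np.uint8),0,2)
pts=max(cs,key=cv2.contourArea)[:,0,:]
w=np.array([ray(m,p,.016)[:2] for p in pts],np.float32)
r=cv2.minAreaRect(w);b=cv2.boxPoints(r);print(r,b)
x=cv2.resize(im[145:300,262:395],None,fx=4,fy=3.8,interpolation=cv2.INTER_CUBIC);cv2.imwrite("pics/topcrop.png",cv2.convertScaleAbs(x,alpha=1.4))
E
```

```text
[[296, 160, 14, 16, 174], [262, 165, 17, 17, 240], [333, 171, 47, 61, 1747], [307, 172, 27, 47, 865], [283, 202, 19, 28, 325], [336, 232, 5, 5, 25], [362, 239, 5, 6, 30], [342, 240, 6, 7, 42], [349, 241, 17, 19, 228]]
((0.5977110266685486, -0.13438674807548523), (0.09772832691669464, 0.13304640352725983), 75.04441833496094) [[ 0.5208308  -0.16442806]
 [ 0.6493705  -0.19876336]
 [ 0.67459124 -0.10434544]
 [ 0.54605156 -0.07001014]]
```

View pics/topcrop.png

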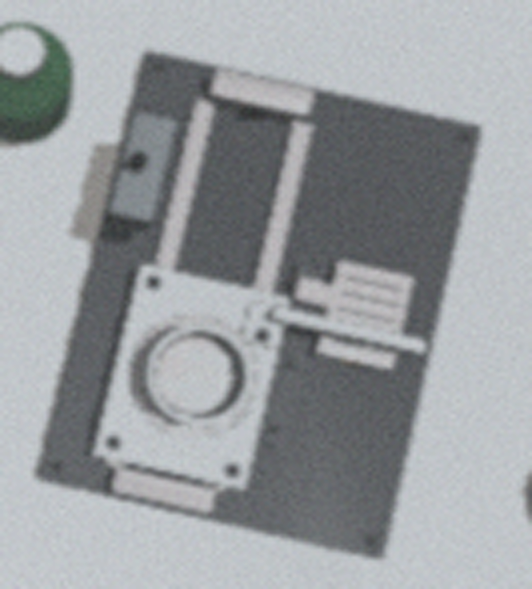

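The crop shows the plate corners (145,52), (480,128), (383,556), (37,478). The thumb plate corners are (337,262), (413,277), (395,367), (318,352), and the tab bar runs from (272,313) to (425,345).

Run:
```python
from h import *
m=camera_model("top")
P=lambda L,z:np.array([ray(m,(262+u/4,145+v/3.8),z)[:2] for u,v in L])
b=P([(145,52),(480,128),(383,556),(37,478)],.016); c=b.mean(0)
d=(b[0]+b[1]-b[2]-b[3])/2; e=(b[0]+b[3]-b[1]-b[2])/2
print("fix",c,np.linalg.norm(d),np.linalg.norm(e),np.degrees([np.arctan2(d[1],d[0]),np.arctan2(e[1],e[0])-np.pi/2]))
a=(np.arctan2(d[1],d[0])+np.arctan2(e[1],e[0])-np.pi/2)/2
R=np.array([[np.cos(a),-np.sin(a)],[np.sin(a),np.cos(a)]])
t=P([(337,262),(413,277),(395,367),(318,352)],.033)
print("thumb",t.mean(0),"fix frame",(t.mean(0)-c)@R,(t-c)@R)
q=P([(290,323),(425,351)],.066);print("tab rear ends",q,(q-c)@R)
th=t.mean(0)
for f in [(-60,0),(-35,0),(-18,0),(12,0),(89,0)]: print(f,th+R@np.array(f)/1000)
```

```text
fix [ 0.54219717 -0.06540094] 0.2766004317665637 0.2084360235074643 [-14.90521793 -14.72873184]
thumb [ 0.53105481 -0.12377699] fix frame [ 0.00415679 -0.05928437] [[ 0.03189058 -0.03591355]
 [ 0.03324988 -0.0813589 ]
 [-0.02348459 -0.08279586]
 [-0.02502871 -0.03706918]]
tab rear ends [[ 0.52520975 -0.0739802 ]
 [ 0.50689769 -0.14948533]] [[-0.01422856 -0.01263822]
 [-0.0126226  -0.09031561]]
(-60, 0) [ 0.47304995 -0.10843306]
(-35, 0) [ 0.49721864 -0.11482636]
(-18, 0) [ 0.51365335 -0.11917381]
(12, 0) [ 0.54265578 -0.12684578]
(89, 0) [ 0.61709535 -0.14653715]
```

jog_arm([
  {"hand": -1,"offset": [0.375,-0.82,0],"twist": [0,0,-0.862]},
  {"hand": -1,"offset": [0.375,-0.82,0],"twist": [0,0,-0.862]},
  {"hand": -1,"offset": [0.375,-0.82,0],"twist": [0,0,-0.862]},
  {"hand": -1,"offset": [0.375,-0.82,0],"twist": [0,0,-0.862]},
  {"hand": -1,"offset": [0.375,-0.82,0],"twist": [0,0,-0.862]},
  {"hand": -1,"offset": [0.375,-0.82,0],"twist": [0,0,-0.862]},
  {"hand": -1,"offset": [0.375,-0.82,0],"twist": [0,0,-0.862]},
  {"hand": -1,"offset": [0.375,-0.82,0],"twist": [0,0,-0.862]},
  {"hand": -1,"offset": [0.375,-0.82,0],"twist": [0,0,-0.862]},
  {"hand": -1,"offset": [0.375,-0.82,0],"twist": [0,0,-0.862]},
], newtons=10)

```text
clock: 1.1
tool_pos: [0.3336, 0.2155, 0.195]
eef_rot: [-1.615, -2.695, 0.0]
force: [1.0, 0.2, 0.8]
opening: 0.014
grasp_force: 0.0
```

jog_arm([
  {"hand": -1,"offset": [0.375,-0.82,0],"twist": [0,0,-0.862]},
  {"hand": -1,"offset": [0.375,-0.82,0],"twist": [0,0,-0.862]},
  {"hand": -1,"offset": [0.375,-0.82,0],"twist": [0,0,-0.862]},
  {"hand": -1,"offset": [0.375,-0.82,0],"twist": [0,0,-0.862]},
  {"hand": -1,"offset": [0.375,-0.82,0],"twist": [0,0,-0.862]},
  {"hand": -1,"offset": [0.375,-0.82,0],"twist": [0,0,-0.862]},
  {"hand": -1,"offset": [0.375,-0.82,0],"twist": [0,0,-0.862]},
  {"hand": -1,"offset": [0.375,-0.82,0],"twist": [0,0,-0.862]},
  {"hand": -1,"offset": [0.375,-0.82,0],"twist": [0,0,-0.862]},
  {"hand": -1,"offset": [0.2,-0.82,0],"twist": [0,0,-0.862]},
])

```text
clock: 2.1
tool_pos: [0.4772, -0.1126, 0.1948]
eef_rot: [-2.492, -1.912, -0.0]
force: [0.1, -0.5, -0.2]
opening: 0.0007
grasp_force: 0.0
```

Run:
```python
from h import *
from scipy.spatial.transform import Rotation as R
m=camera_model("wrist");s=arm.observe()
cv2.imwrite("pics/w1.png",cv2.convertScaleAbs(snapshot("wrist"),alpha=1.4))
A=R.from_rotvec(s["eef_rot"]).as_matrix();print(s["clock"],s["tool_pos"],s["qpos"],s["force"],A.round(3),np.degrees(np.arctan2(A[1,1],A[0,1])),s["opening"])
np.savez("w1.npz",**m)
```

```text
2.1 [ 0.47716834 -0.11256182  0.19475375] [-2.55244070e-01  1.86531032e-01  1.74987193e+00  1.84884598e-04
  1.20533413e+00  6.52503246e-03] [ 0.12567096 -0.45486355 -0.15239985] [[ 0.259  0.966 -0.   ]
 [ 0.966 -0.259  0.   ]
 [ 0.    -0.    -1.   ]] -15.00205055612069 0.000723291942420063
```

View pics/w1.png

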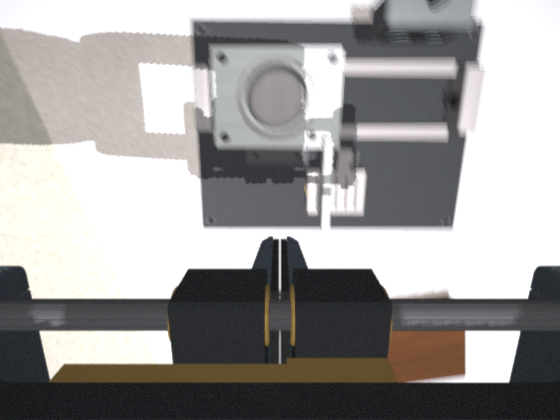

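The wrist view shows the closed fingers with tips near (280,240). The thumb plate spans about (306..366, 168..215), and the tab is a bar at x≈321–331 running down to y≈228.

Run:
```python
from h import *
m=np.load("w1.npz");a=np.radians(-14.8)
R=np.array([[np.cos(a),-np.sin(a)],[np.sin(a),np.cos(a)]])
T=np.array([.47717,-.11256])
for n,uv,z in [("thumb rear edge",(306,190),.033),("thumb front",(366,190),.033),("thumb nr -y",(345,215),.033),("thumb +y",(350,168),.033),("tab rear top",(321,200),.066),("tab -y end",(326,229),.066),("plate -x",(203,190),.016),("plate +x",(457,190),.016),("plate -y",(330,228),.016)]:
    p=ray(m,uv,z)[:2];print(n,p.round(4),"rel tool in fixture axes mm",((p-T)@R*1e3).round(1))
print(proj(m,np.array([.47717,-.11256,.1777])))
```

```text
thumb rear edge [ 0.5033 -0.1186] rel tool in fixture axes mm [26.8  0.9]
thumb front [ 0.5631 -0.1346] rel tool in fixture axes mm [88.7  0.7]
thumb nr -y [ 0.5366 -0.1553] rel tool in fixture axes mm [ 68.4 -26.1]
thumb +y [ 0.5518 -0.108 ] rel tool in fixture axes mm [71.  23.5]
tab rear top [ 0.5141 -0.124 ] rel tool in fixture axes mm [38.6 -1.6]
tab -y end [ 0.5122 -0.1533] rel tool in fixture axes mm [ 44.3 -30.5]
plate -x [ 0.396  -0.0936] rel tool in fixture axes mm [-83.3  -2.4]
plate +x [ 0.6614 -0.1647] rel tool in fixture axes mm [191.5  -3.4]
plate -y [ 0.5192 -0.1715] rel tool in fixture axes mm [ 55.7 -46.2]
[280.23254197 240.10098551]
```

jog_arm([
  {"hand": -1,"offset": [0,0,-0.8],"twist": [0,0,0]},
  {"hand": -1,"offset": [0,0,-0.8],"twist": [0,0,0]},
  {"hand": -1,"offset": [0,0,-0.8],"twist": [0,0,0]},
  {"hand": -1,"offset": [0,0,-0.6],"twist": [0,0,0]},
  {"hand": -1,"offset": [0,0,-0.325],"twist": [0,0,0]},
  {"hand": -1,"offset": [0.193,-0.051,0],"twist": [0,0,0]},
  {"hand": -1,"offset": [0.193,-0.051,0],"twist": [0,0,0]},
  {"hand": -1,"offset": [0.193,-0.051,0],"twist": [0,0,0]},
  {"hand": -1,"offset": [0.145,-0.038,0],"twist": [0,0,0]},
  {"hand": -1,"offset": [0.097,-0.026,0],"twist": [0,0,0]},
])

```text
clock: 3.15
tool_pos: [0.5107, -0.1201, 0.0628]
eef_rot: [2.488, 1.916, 0.002]
force: [-0.3, -0.2, 1.6]
opening: 0.0007
grasp_force: 0.0
```

Run:
```python
from h import *
s=arm.observe();print(s["clock"],s["tool_pos"],s["force"])
np.savez("w2.npz",**camera_model("wrist"))
a=snapshot("wrist");b=snapshot("top")[145:300,262:395]
b=cv2.resize(b,(360,420),interpolation=cv2.INTER_CUBIC)
cv2.imwrite("pics/w2.png",cv2.resize(cv2.convertScaleAbs(np.hstack([a,b]),alpha=1.3),(800,366)))
```

```text
3.15 [ 0.51066472 -0.12007164  0.0628479 ] [-0.27945499 -0.21584466  1.58636955]
```

View pics/w2.png

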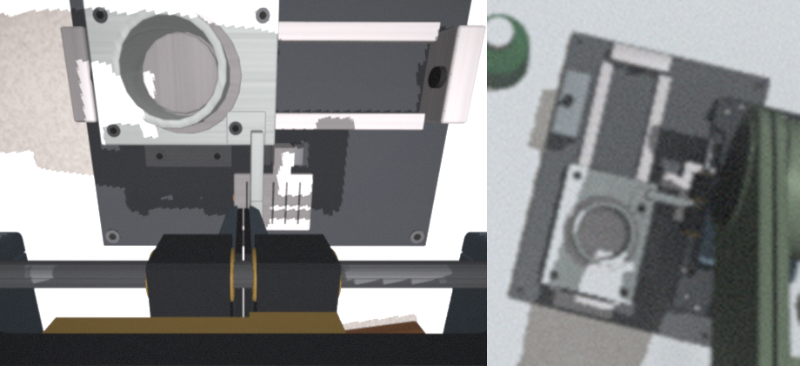

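The picture shows the fingertips at about (243,207), just behind the tab bar at x≈251–262, with the thumb plate ahead of it up to x≈311. The shuttle is still back or nearly so.

Run:
```python
from h import *
m=np.load("w2.npz");a=np.radians(-15)
R=np.array([[np.cos(a),-np.sin(a)],[np.sin(a),np.cos(a)]])
T=np.array([.51066,-.12007]);f=846/800*.0+920/800
for n,uv,z in [("thumb rear",(234,190),.033),("thumb front",(312,200),.033),("thumb +y",(290,174),.033),("thumb -y",(290,230),.033),("tab rear",(251,185),.066),("tab front",(263,185),.066),("finger L",(236,209),.0458),("finger R",(251,209),.0458),("keeper/shuttle front",(277,100),.044),("shuttle rear",(88,100),.044)]:
    p=ray(m,np.array(uv)*f,z)[:2];print(n,((p-T)@R*1e3).round(1))
```

```text
thumb rear [-7.3 10.4]
thumb front [52.4  2.6]
thumb +y [34.6 23. ]
thumb -y [ 36.7 -22.5]
tab rear [ 4.5 23.8]
tab front [12.2 23.9]
finger L [-5.6 -0.2]
finger R [ 5.3 -0.1]
keeper/shuttle front [21.8 76.3]
shuttle rear [-103.5   75.8]
```

jog_arm([
  {"hand": -1,"offset": [0.121,-0.032,0],"twist": [0,0,0]},
  {"hand": -1,"offset": [0.121,-0.032,0],"twist": [0,0,0]},
  {"hand": -1,"offset": [0.121,-0.032,0],"twist": [0,0,0]},
  {"hand": -1,"offset": [0.121,-0.032,0],"twist": [0,0,0]},
  {"hand": -1,"offset": [-0.121,0.032,0],"twist": [0,0,0]},
  {"hand": -1,"offset": [-0.121,0.032,0],"twist": [0,0,0]},
  {"hand": -1,"offset": [0,0,-0.14],"twist": [0,0,0]},
  {"hand": -1,"offset": [0,0,-0.14],"twist": [0,0,0]},
  {"hand": -1,"offset": [0,0,-0.14],"twist": [0,0,0]},
  {"hand": -1,"offset": [0,0,-0.14],"twist": [0,0,0]},
])

```text
clock: 4.25
tool_pos: [0.5265, -0.1244, 0.0467]
eef_rot: [2.478, 1.908, 0.017]
force: [-2.9, 0.2, 62.9]
opening: 0.0007
grasp_force: 31.8
```

Run:
```python
from h import *
s=arm.observe();print(s["clock"],s["tool_pos"],s["force"])
np.savez("w3.npz",**camera_model("wrist"))
a=snapshot("wrist")
cv2.imwrite("pics/w3.png",cv2.convertScaleAbs(a,alpha=1.3))
```

```text
4.25 [ 0.52647813 -0.1244416   0.04673853] [-2.93514459  0.20349371 62.87996389]
```

View pics/w3.png

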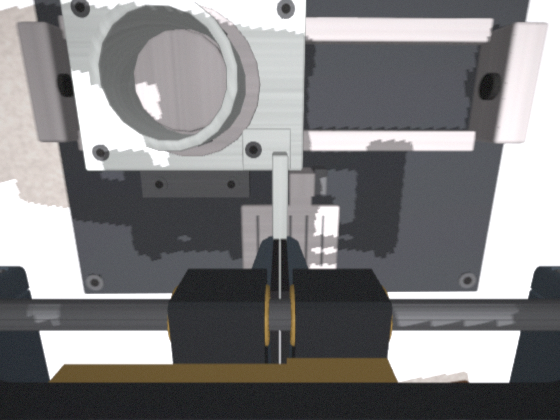

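The wrist view shows the finger seam at x=280, directly in line with the tab bar (272–287), and the wrist force is 63 N. The fingers seem to be bearing on the tab, so I'm checking from the scene view.

Run:
```python
from h import *
m=np.load("w3.npz");a=np.radians(-15)
R=np.array([[np.cos(a),-np.sin(a)],[np.sin(a),np.cos(a)]])
T=np.array([.52648,-.12444])
for n,uv,z in [("thumb rear",(242,225),.03),("thumb front",(339,225),.03),("thumb +y",(315,206),.03),("thumb -y",(315,268),.03),("tab rear",(272,220),.066),("tab front",(287,220),.066),("fixt stop rear face",(65,80),.044),("shuttle front",(305,100),.044),("far stop",(478,80),.04)]:
    p=ray(m,np.array(uv),z)[:2];print(n,((p-T)@R*1e3).round(1))
im=snapshot("scene");s=arm.observe();print(s["tool_pos"],s["force"])
cv2.imwrite("pics/s3.png",cv2.convertScaleAbs(cv2.resize(im[180:340,145:320],None,fx=4.5,fy=3.7,interpolation=cv2.INTER_CUBIC),alpha=1.5))
```

```text
thumb rear [-23.6  10.2]
thumb front [37.1 10.1]
thumb +y [21.6 22.4]
thumb -y [ 22.9 -19.2]
tab rear [-4.7 24.6]
tab front [ 3.  24.6]
fixt stop rear face [-110.8   93.2]
shuttle front [12.7 83.9]
far stop [105.4  94.6]
[ 0.52774379 -0.12470834  0.04706942] [ 0.62168854 -0.12932534 36.69043991]
```

View pics/s3.png

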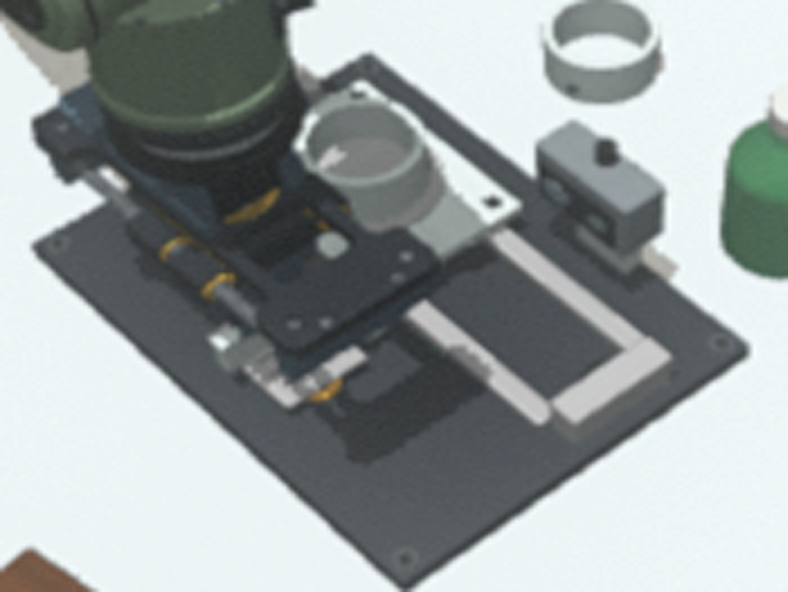

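Run:
```python
from h import *
m=np.load("w3.npz");ex=np.array([.966,-.259,0]);ey=np.array([.259,.966,0])
T=np.array([.52648,-.12444,.04674]);E=m["extrinsics"];c=-E[:3,:3].T@E[:3,3]
print("cam rel",(c-T)@np.c_[ex,ey,[0,0,1]],m["intrinsics"][0,0])
for y in (16,8,0,-16):
  for z in (-17,0,19,40,60): print(y,z,proj(m,T+ey*y/1e3+[0,0,z/1e3]).round(0),end=" ")
  print()
s=arm.observe();print(s["clock"],s["tool_pos"],s["force"],s["torque"],s["joint_efforts"].round(1))
```

```text
cam rel [-0.00411051  0.07740007  0.18975509] 347.83465744823155
16 -17 [280. 216.] 16 0 [280. 224.] 16 19 [281. 236.] 16 40 [282. 251.] 16 60 [283. 270.] 
8 -17 [280. 228.] 8 0 [280. 237.] 8 19 [281. 250.] 8 40 [282. 267.] 8 60 [283. 287.] 
0 -17 [280. 240.] 0 0 [280. 250.] 0 19 [281. 264.] 0 40 [282. 282.] 0 60 [283. 305.] 
-16 -17 [280. 263.] -16 0 [280. 275.] -16 19 [281. 291.] -16 40 [282. 312.] -16 60 [283. 337.] 
4.35 [ 0.52774379 -0.12470834  0.04706942] [ 0.62168854 -0.12932534 36.69043991] [-0.25688285 -0.24854891  0.02450446] [  0.3 -21.3  -6.6   0.2   0.6   0. ]
```

Run:
```python
from station import arm
s=arm.observe();print(arm.tip_reach,[a for a in dir(arm) if a[0]!='_'],s["opening"],s["tool_pos"])
```

```text
0.017 ['PlanningError', 'observe', 'tip_reach'] 0.00030904706595176473 [ 0.52774379 -0.12470834  0.04706942]
```

jog_arm([
  {"hand": -1,"offset": [0,0,0.3],"twist": [0,0,0]},
  {"hand": -1,"offset": [0,0,0.5],"twist": [0,0,0]},
  {"hand": -1,"offset": [-0.3,0.08,0.2],"twist": [0,0,0]},
  {"hand": -1,"offset": [-0.4,0.107,0],"twist": [0,0,0]},
  {"hand": -1,"offset": [-0.4,0.107,0],"twist": [0,0,0]},
  {"hand": -1,"offset": [-0.15,0.04,0],"twist": [0,0,0]},
  {"hand": -1,"offset": [0,0,0],"twist": [0,0,0]},
  {"hand": -1,"offset": [0,0,0],"twist": [0,0,0]},
  {"hand": -1,"offset": [0,0,0],"twist": [0,0,0]},
  {"hand": -1,"offset": [0,0,0],"twist": [0,0,0]},
])

```text
clock: 5.35
tool_pos: [0.4696, -0.1091, 0.0796]
eef_rot: [2.489, 1.916, 0.0]
force: [-0.3, -0.2, 0.3]
opening: 0.0003
grasp_force: 0.0
```

Run:
```python
from h import *
s=arm.observe();print(s["clock"],s["tool_pos"],s["force"],s["eef_rot"])
np.savez("w4.npz",**camera_model("wrist"))
a=snapshot("wrist")
cv2.imwrite("pics/w4.png",cv2.convertScaleAbs(cv2.resize(a[100:330,160:440],None,fx=2.8,fy=2.6,interpolation=cv2.INTER_CUBIC),alpha=1.3))
```

```text
5.35 [ 0.46959483 -0.10907678  0.07963081] [-0.25517056 -0.20700095  0.31997749] [2.48902534e+00 1.91647994e+00 2.73169214e-04]
```

View pics/w4.png

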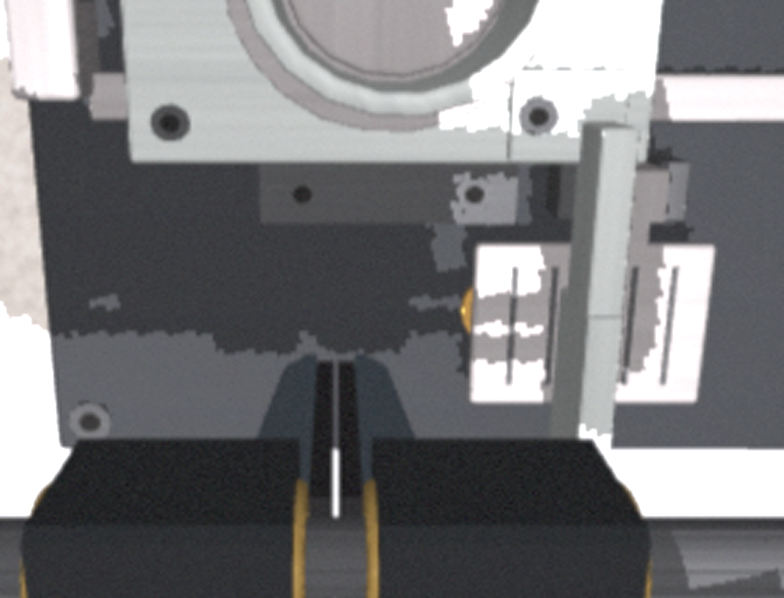

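The wrist crop shows the thumb plate (470–713, 245–402) with the tab bar above it (col ~575–635) and the closed fingertips at (335,358). The fingers came down on the tab top at 66 mm with the TCP at 47 mm. That means the closed tips sit higher than tip_reach says. I'll probe over the bare base plate behind the catch.

jog_arm([
  {"hand": -1,"offset": [0,0,-0.22],"twist": [0,0,0]},
  {"hand": -1,"offset": [0,0,-0.22],"twist": [0,0,0]},
  {"hand": -1,"offset": [0,0,-0.22],"twist": [0,0,0]},
  {"hand": -1,"offset": [0,0,-0.22],"twist": [0,0,0]},
  {"hand": -1,"offset": [0,0,-0.22],"twist": [0,0,0]},
  {"hand": -1,"offset": [0,0,-0.055],"twist": [0,0,0]},
  {"hand": -1,"offset": [0,0,-0.055],"twist": [0,0,0]},
  {"hand": -1,"offset": [0,0,-0.055],"twist": [0,0,0]},
  {"hand": -1,"offset": [0,0,-0.055],"twist": [0,0,0]},
  {"hand": -1,"offset": [0,0,0],"twist": [0,0,0]},
])

```text
clock: 6.4
tool_pos: [0.469, -0.1089, 0.0269]
eef_rot: [2.489, 1.917, 0.0]
force: [-0.4, 0.1, 0.1]
opening: 0.0006
grasp_force: 0.0
```

jog_arm([
  {"hand": -1,"offset": [0,0,-0.06],"twist": [0,0,0]},
  {"hand": -1,"offset": [0,0,-0.06],"twist": [0,0,0]},
  {"hand": -1,"offset": [0,0,-0.06],"twist": [0,0,0]},
  {"hand": -1,"offset": [0,0,-0.06],"twist": [0,0,0]},
  {"hand": -1,"offset": [0,0,-0.06],"twist": [0,0,0]},
  {"hand": -1,"offset": [0,0,-0.03],"twist": [0,0,0]},
  {"hand": -1,"offset": [0,0,-0.03],"twist": [0,0,0]},
  {"hand": -1,"offset": [0,0,-0.03],"twist": [0,0,0]},
  {"hand": -1,"offset": [0,0,-0.03],"twist": [0,0,0]},
  {"hand": -1,"offset": [0,0,0],"twist": [0,0,0]},
])

```text
clock: 7.4
tool_pos: [0.4689, -0.1089, 0.01]
eef_rot: [-2.489, -1.917, 0.0]
force: [0.9, 0.7, -0.5]
opening: 0.0004
grasp_force: 0.0
```

jog_arm([
  {"hand": -1,"offset": [0,0,0.2],"twist": [0,0,0]},
  {"hand": -1,"offset": [0,0,0.2],"twist": [0,0,0]},
  {"hand": -1,"offset": [0.24,-0.065,0],"twist": [0,0,0]},
  {"hand": -1,"offset": [0.24,-0.065,0],"twist": [0,0,0]},
  {"hand": -1,"offset": [0.24,-0.065,0],"twist": [0,0,0]},
  {"hand": -1,"offset": [0.24,-0.065,0],"twist": [0,0,0]},
  {"hand": -1,"offset": [0.14,-0.038,0],"twist": [0,0,0]},
  {"hand": -1,"offset": [0.12,-0.032,0],"twist": [0,0,0]},
  {"hand": -1,"offset": [0.1,-0.027,0],"twist": [0,0,0]},
  {"hand": -1,"offset": [0,0,0],"twist": [0,0,0]},
])

```text
clock: 8.4
tool_pos: [0.5224, -0.1234, 0.026]
eef_rot: [2.489, 1.916, 0.001]
force: [-0.5, -0.4, -0.2]
opening: 0.0002
grasp_force: 0.0
```

Run:
```python
from h import *
s=arm.observe();print(s["clock"],s["tool_pos"],s["force"],s["torque"])
print(((np.array([.5325,-.1265])-s["tool_pos"][:2])@np.array([[.966,.259],[-.259,.966]])*1e3).round(1))
m=camera_model("wrist");np.savez("w5.npz",**m)
a=snapshot("wrist")
cv2.imwrite("pics/w5.png",cv2.convertScaleAbs(cv2.resize(a[100:330,160:440],None,fx=2.8,fy=2.6,interpolation=cv2.INTER_CUBIC),alpha=1.3))
```

```text
8.4 [ 0.52235364 -0.12335245  0.02600545] [-0.51832038 -0.39980551 -0.23462366] [-0.15688831  0.04747566  0.04271059]
[10.6 -0.4]
```

View pics/w5.png

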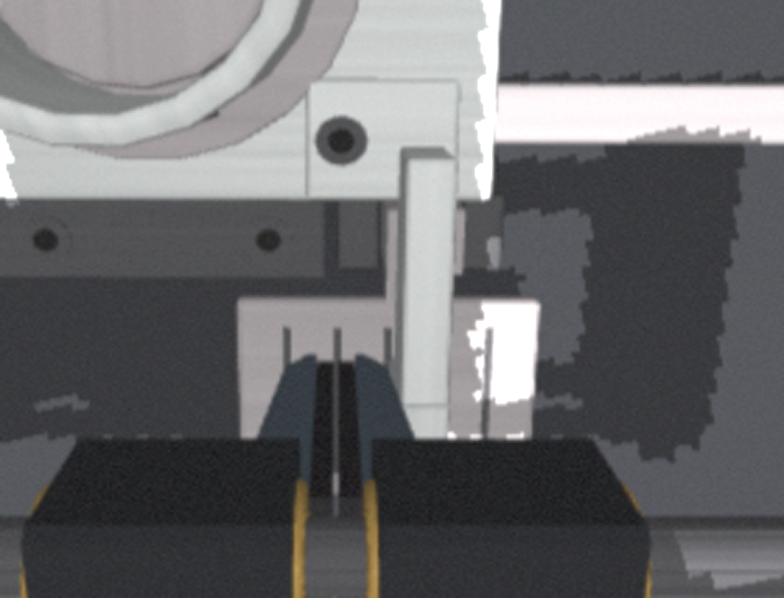

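The finger is now behind the tab, whose rear face is at col ~403, with the shuttle at about 18 mm. The tip is over the rear half of the thumb plate (238–540), so I'm pressing down.

jog_arm([
  {"hand": -1,"offset": [-0.05,0.013,0],"twist": [0,0,0]},
  {"hand": -1,"offset": [0,0,-0.15],"twist": [0,0,0]},
  {"hand": -1,"offset": [0,0,-0.1],"twist": [0,0,0]},
  {"hand": -1,"offset": [0,0,-0.07],"twist": [0,0,0]},
  {"hand": -1,"offset": [0,0,-0.05],"twist": [0,0,0]},
  {"hand": -1,"offset": [0,0,-0.05],"twist": [0,0,0]},
  {"hand": -1,"offset": [0,0,-0.04],"twist": [0,0,0]},
  {"hand": -1,"offset": [0,0,-0.03],"twist": [0,0,0]},
  {"hand": -1,"offset": [0,0,0],"twist": [0,0,0]},
  {"hand": -1,"offset": [0,0,0],"twist": [0,0,0]},
])

```text
clock: 9.45
tool_pos: [0.5194, -0.1226, 0.0069]
eef_rot: [-2.489, -1.917, 0.001]
force: [-2.8, 0.9, 6.6]
opening: 0.0006
grasp_force: 3.1
```

jog_arm([
  {"hand": -1,"offset": [0,0,-0.03],"twist": [0,0,0]},
  {"hand": -1,"offset": [0,0,-0.03],"twist": [0,0,0]},
  {"hand": -1,"offset": [0,0,-0.03],"twist": [0,0,0]},
  {"hand": -1,"offset": [0,0,-0.02],"twist": [0,0,0]},
  {"hand": -1,"offset": [0,0,-0.01],"twist": [0,0,0]},
  {"hand": -1,"offset": [0,0,0],"twist": [0,0,0]},
  {"hand": -1,"offset": [0,0,0],"twist": [0,0,0]},
  {"hand": -1,"offset": [0,0,0],"twist": [0,0,0]},
  {"hand": -1,"offset": [0,0,0],"twist": [0,0,0]},
  {"hand": -1,"offset": [0,0,0],"twist": [0,0,0]},
])

```text
clock: 10.45
tool_pos: [0.5194, -0.1227, 0.0033]
eef_rot: [-2.489, -1.917, 0.0]
force: [-5.6, 0.6, 14.7]
opening: 0.0007
grasp_force: 7.5
```

jog_arm([
  {"hand": -1,"offset": [0,0,0.015],"twist": [0,0,0]},
  {"hand": -1,"offset": [0.1,-0.027,0],"twist": [0,0,0]},
  {"hand": -1,"offset": [0.1,-0.027,0],"twist": [0,0,0]},
  {"hand": -1,"offset": [0.1,-0.027,0],"twist": [0,0,0]},
  {"hand": -1,"offset": [0.1,-0.027,0],"twist": [0,0,0]},
  {"hand": -1,"offset": [0.1,-0.027,0],"twist": [0,0,0]},
  {"hand": -1,"offset": [0.1,-0.027,0],"twist": [0,0,0]},
  {"hand": -1,"offset": [0.1,-0.027,0],"twist": [0,0,0]},
  {"hand": -1,"offset": [0.1,-0.027,0],"twist": [0,0,0]},
  {"hand": -1,"offset": [0,0,0],"twist": [0,0,0]},
])

```text
clock: 11.45
tool_pos: [0.5461, -0.1296, 0.0033]
eef_rot: [-2.482, -1.911, 0.011]
force: [-13.7, 3.6, 19.2]
opening: 0.0003
grasp_force: 10.7
```

jog_arm([
  {"hand": -1,"offset": [0,0,0.03],"twist": [0,0,0]},
  {"hand": -1,"offset": [0.1,-0.027,0],"twist": [0,0,0]},
  {"hand": -1,"offset": [0.1,-0.027,0],"twist": [0,0,0]},
  {"hand": -1,"offset": [0.1,-0.027,0],"twist": [0,0,0]},
  {"hand": -1,"offset": [0,0,0.1],"twist": [0,0,0]},
  {"hand": -1,"offset": [0,0,0.1],"twist": [0,0,0]},
  {"hand": -1,"offset": [0,0,0.1],"twist": [0,0,0]},
  {"hand": -1,"offset": [0,0,0.1],"twist": [0,0,0]},
  {"hand": -1,"offset": [0,0,0],"twist": [0,0,0]},
  {"hand": -1,"offset": [0,0,0],"twist": [0,0,0]},
])

```text
clock: 12.45
tool_pos: [0.5636, -0.1345, 0.0199]
eef_rot: [-2.489, -1.917, 0.0]
force: [-4.2, 1.2, 3.3]
opening: 0.0007
grasp_force: 2.1
```

Run:
```python
from h import *
s=arm.observe();print(s["clock"],s["tool_pos"],s["force"])
a=snapshot("wrist")
cv2.imwrite("pics/w6.png",cv2.convertScaleAbs(cv2.resize(a[100:330,160:440],None,fx=2.8,fy=2.6,interpolation=cv2.INTER_CUBIC),alpha=1.3))
```

```text
12.45 [ 0.56360639 -0.13453982  0.01989197] [-4.16283736  1.21307751  3.30331585]
```

View pics/w6.png

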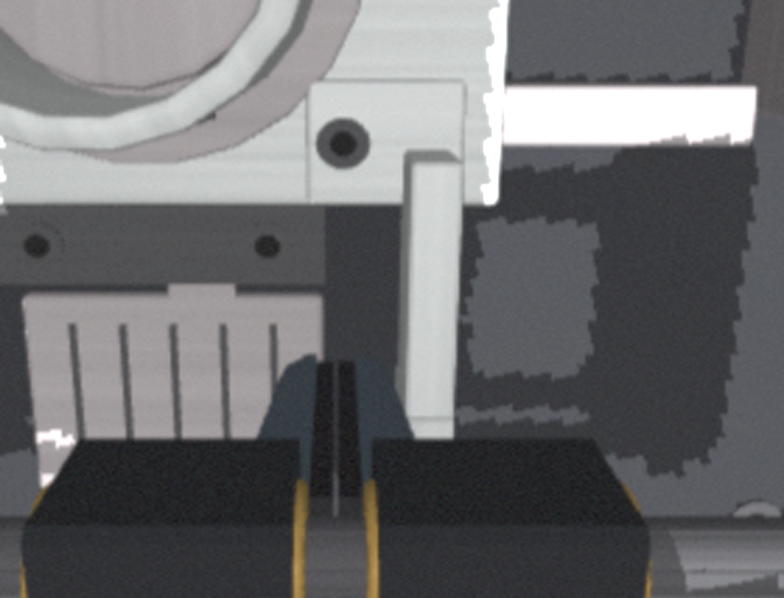

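The wrist view shows the keeper over the tooth, holding the catch down, with the tab ahead of the finger at about shuttle 62 mm. Next I push it home.

jog_arm([
  {"hand": -1,"offset": [0,0,0.1],"twist": [0,0,0]},
  {"hand": -1,"offset": [0.14,-0.038,0],"twist": [0,0,0]},
  {"hand": -1,"offset": [0.14,-0.038,0],"twist": [0,0,0]},
  {"hand": -1,"offset": [0.14,-0.038,0],"twist": [0,0,0]},
  {"hand": -1,"offset": [0.14,-0.038,0],"twist": [0,0,0]},
  {"hand": -1,"offset": [0.14,-0.038,0],"twist": [0,0,0]},
  {"hand": -1,"offset": [0.14,-0.038,0],"twist": [0,0,0]},
  {"hand": -1,"offset": [0.12,-0.032,0],"twist": [0,0,0]},
  {"hand": -1,"offset": [0.08,-0.022,0],"twist": [0,0,0]},
  {"hand": -1,"offset": [0,0,0],"twist": [0,0,0]},
])

```text
clock: 13.5
tool_pos: [0.6067, -0.1461, 0.0238]
eef_rot: [2.488, 1.916, 0.002]
force: [-0.7, 0.7, -0.2]
opening: 0.0004
grasp_force: 0.4
```

jog_arm([
  {"hand": -1,"offset": [0.04,-0.011,0],"twist": [0,0,0]},
  {"hand": -1,"offset": [0.04,-0.011,0],"twist": [0,0,0]},
  {"hand": -1,"offset": [0.04,-0.011,0],"twist": [0,0,0]},
  {"hand": -1,"offset": [0.04,-0.011,0],"twist": [0,0,0]},
  {"hand": -1,"offset": [0.02,-0.005,0],"twist": [0,0,0]},
  {"hand": -1,"offset": [0.02,-0.005,0],"twist": [0,0,0]},
  {"hand": -1,"offset": [0,0,0],"twist": [0,0,0]},
  {"hand": -1,"offset": [0,0,0],"twist": [0,0,0]},
  {"hand": -1,"offset": [0,0,0],"twist": [0,0,0]},
  {"hand": -1,"offset": [0,0,0],"twist": [0,0,0]},
])

```text
clock: 14.5
tool_pos: [0.6076, -0.1463, 0.0237]
eef_rot: [-2.481, -1.911, 0.012]
force: [-13.9, 4.6, 11.4]
opening: 0.0004
grasp_force: 8.0
```

jog_arm([
  {"hand": -1,"offset": [-0.1,0.027,0],"twist": [0,0,0]},
  {"hand": -1,"offset": [-0.2,0.054,0],"twist": [0,0,0]},
  {"hand": -1,"offset": [0,0,0.3],"twist": [0,0,0]},
  {"hand": -1,"offset": [0,0,0.8],"twist": [0,0,0]},
  {"hand": -1,"offset": [0,0,0.9],"twist": [0,0,0]},
  {"hand": -1,"offset": [0,0,0.9],"twist": [0,0,0]},
  {"hand": -1,"offset": [0,0,0.9],"twist": [0,0,0]},
  {"hand": -1,"offset": [0,0,0],"twist": [0,0,0]},
  {"hand": -1,"offset": [0,0,0],"twist": [0,0,0]},
  {"hand": -1,"offset": [0,0,0],"twist": [0,0,0]},
])

```text
clock: 15.5
tool_pos: [0.601, -0.1447, 0.1748]
eef_rot: [-2.489, -1.916, 0.001]
force: [-0.3, -0.2, -0.4]
opening: 0.0007
grasp_force: 0.0
```

Run:
```python
from h import *
s=arm.observe();print(s["clock"],s["tool_pos"],s["force"])
m=camera_model("wrist");g=snapshot("wrist").mean(2)
th=np.array([.5325,-.1265]);ex=np.array([.966,-.259]);ey=np.array([.259,.966])
def prof(name,y,z,xs):
    o=[]
    for x in xs:
        u,v=proj(m,np.r_[th+ex*x/1e3+ey*y/1e3,z]); u,v=int(round(u)),int(round(v))
        o.append(int(g[v,u]) if 0<=u<560 and 0<=v<420 else -1)
    print(name,o)
# fixture frame: thumb ~ (4,-59.5); y rel thumb = yf+59.5
prof("thumb z33 y0, x-50..50 step4",8,.033,range(-50,51,4))
prof("tooth yf-21.5 z42, x-20..44 step2",38,.042,range(-20,46,2))
prof("shuttle plate yf0 z44 x0..150 step4",60,.044,range(0,151,4))
prof("tab z66 yrel 10, x60..120 step2",10,.066,range(70,116,2))
```

```text
15.5 [ 0.60100166 -0.14472273  0.17480217] [-0.29035901 -0.18366463 -0.38121874]
thumb z33 y0, x-50..50 step4 [67, 66, 69, 67, 66, 115, 99, 74, 99, 100, 86, 99, 95, 100, 100, 95, 98, 77, 98, 99, 108, 73, 37, 39, 40, 38]
tooth yf-21.5 z42, x-20..44 step2 [40, 39, 39, 38, 38, 38, 46, 52, 52, 64, 100, 99, 99, 99, 101, 101, 60, 54, 54, 53, 55, 52, 26, 38, 51, 51, 54, 53, 56, 55, 52, 52, 54]
shuttle plate yf0 z44 x0..150 step4 [126, 127, 127, 127, 127, 127, 128, 102, 103, 99, 99, 101, 100, 102, 102, 102, 118, 131, 111, 47, 47, 132, 133, 131, 131, 133, 136, 80, 76, 42, 41, 39, 42, 135, 136, 203, 203, 203]
tab z66 yrel 10, x60..120 step2 [78, 77, 78, 78, 78, 80, 80, 73, 40, 117, 202, 204, 183, 106, 79, 81, 81, 81, 82, 80, 80, 81, 81]
```

Run:
```python
from h import *
m=camera_model("wrist");im=snapshot("wrist");g=im.mean(2)
th=np.array([.5325,-.1265]);ex=np.array([.966,-.259]);ey=np.array([.259,.966])
def prof(name,y,z,xs):
    P=np.array([proj(m,np.r_[th+ex*x/1e3+ey*y/1e3,z]) for x in xs],np.float32)
    v=cv2.remap(g.astype(np.float32),P[:,:1],P[:,1:],1).ravel()
    print(name,[(x,int(a)) for x,a in zip(xs,v)])
prof("thumb",8,.033,[*range(-34,-25),*range(26,38)])
prof("stop gap yf32",91,.044,range(86,136,2))
prof("stop gap yf20",79,.044,range(86,136,2))
```

```text
thumb [(-34, 68), (-33, 68), (-32, 70), (-31, 86), (-30, 128), (-29, 123), (-28, 103), (-27, 100), (-26, 100), (26, 100), (27, 101), (28, 97), (29, 90), (30, 110), (31, 112), (32, 81), (33, 72), (34, 62), (35, 62), (36, 56), (37, 44)]
stop gap yf32 [(86, 131), (88, 132), (90, 153), (92, 202), (94, 203), (96, 202), (98, 200), (100, 203), (102, 203), (104, 187), (106, 43), (108, 38), (110, 136), (112, 190), (114, 191), (116, 189), (118, 188), (120, 185), (122, 180), (124, 179), (126, 157), (128, 78), (130, 176), (132, 202), (134, 201)]
stop gap yf20 [(86, 135), (88, 138), (90, 197), (92, 203), (94, 203), (96, 202), (98, 203), (100, 203), (102, 204), (104, 186), (106, 57), (108, 56), (110, 137), (112, 194), (114, 196), (116, 194), (118, 193), (120, 190), (122, 181), (124, 135), (126, 120), (128, 45), (130, 133), (132, 141), (134, 139)]
```

```bash
python3 -c "
from station import workorder
print(workorder.hand_in())"
```

```text
the job is handed in; nothing more can be done
None
```

The shuttle is pushed home: it stopped solid at about 14 N, with the tab measuring about 107 mm along. The catch measures as sprung up behind it, the arm is clear, and the job is handed in at about 15.6 s. Before that, the fingers came down once on top of the tab with 63 N, because the closed fingertips sat about 36 mm higher than `tip_reach` indicated.

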